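# Sift the small counters into the tray

### The arm

A 7-joint arm with a two-finger parallel gripper is mounted at the origin on the work surface. World frame = base frame: x ahead of the robot, y to its left, z up, the work surface at z = 0. Lengths are in m, angles in rad, forces in N, time in s.
With the tool pointing down it reaches from about 0.425 to 0.925 m from the base axis. Payload 6.8 kg.
Tool frame: the origin (TCP) lies on the front face of the gripper's body, between the roots of the fingers; the fingertips stand 73 mm ahead of it and the grasp point (between the pads) lies 54 mm ahead of it (env.nose_length is the distance from the TCP to the fingertips, in m); z points along the fingers, y is the line along which they close (so a half turn about z gives the same grasp; the last joint's range is limited). The gripper opens to 85 mm and grips with 20 to 120 N. Pads are 22 mm wide; open, the fingers measure 114 mm over their backs; the gripper's body (76 mm by 85 mm) begins 54 mm behind the grasp point. The pads swing forward as they close: fully open they stand 13 mm farther back than shut.
Start: joints at [-1.432, 0.477, 0.022, 1.555, -0.011, 1.109, -0.083], TCP at [0.165, 0.655, 0.304] pointing down, gripper open.
Joint ranges: [-2.96, 2.96], [-0.34, 2.1], [-1.41, 1.46], [0.24, 2.44], [-1.37, 4.51], [0.17, 1.92], [-2.96, 2.96]. Speed limits (rad/s): [2.39, 2.39, 3.14, 3.14, 3.14, 3.14, 3.14].

### API

Orientations are given as a unit quaternion [w, x, y, z].
In Python, from cell import env, kin, camera, calibration, job gives the robot as it stands. The module is installed in compiled form; this text tells all that it offers. Calls block until the motion is done:
- env.reach(position, orientation): joint-space move of the TCP to a pose.
- env.movel(position, velocity=0.15, rot=None, stop_force=None): straight line of the TCP; rot=None keeps the orientation; velocity is the mean speed in m/s. With stop_force (N) it stops when the force on the tool has changed by that much, and returns True; else False.
- env.goto_joints(angles): joint-space move.
- env.grip(opening, f_grip=None): finger opening in m; f_grip is the grip in N (None keeps the last); returns when the fingers have stopped.
- env.dwell(seconds).
- kin.inverse_kinematics(position, orientation): joint angles nearest the present ones, or None.
- env.get_state(): the state.
- camera(name): name is "side" or "top"; returns (picture, depth): 400x640x3 uint8, blue, green, red; 400x640 float32, m along the optical axis (not along the pixel's ray), 0 where there is no reading.
- calibration(name): a dict with "fx", "fy", "cx", "cy" (pixels), "rvec" (rotation vector, rad) and "tvec" (3), from world to camera coordinates, as OpenCV has them. Camera axes: x right, y down, z forward; pixel columns grow to the right and rows downward; lengths in m; the calibration is good to about 2 mm. A picture is of the moment at which its call begins. calibration takes no time and is no camera call.
A pose or a line that the arm cannot do raises env.PlanningError and nothing moves.
- job.job_done(): hands the job in; it is judged then, once.
The state is a dict: "time": time; "qpos": joint angles; "joint_velocities": joint speeds; "joint_torque": joint torques, N m; "tcp_pos": TCP position; "orientation": TCP orientation; "force": force on the tool from outside, world axes, zero at the start; "torque": the same for the moment, N m; "opening": finger opening in m; "gripper_force": force on a finger pad.
Only numpy, scipy, OpenCV 4.12 (cv2) and the standard library are available. Lean on these libraries where they do the work, as an engineer would, in place of code of your own. Each camera call takes 0.05 s, during which the arm holds its last target. There are 200 camera calls.

### The job

Pick the wooden sieve up by its arch handle, carry it level over the white tray with all its counters still in it, and there shake it from side to side, held clear of the tray's floor, until all four small counters have dropped through into the tray while the three large ones stay in the sieve. Then put the sieve, with the large counters, back down flat in the middle of the round cork mat and let go. Leave the other things on the desk where they are.

Things in the scene. Friction and masses are not known exactly. Their poses are not given: they have to be found in the camera images.
- sieve: sieve for sorting counters: rectangular light-wood frame 168 mm (its x) by 142 mm (its y), walls 5 mm thick, 40 mm high, with a light-wood arch handle over the middle; 0.24 to 0.38 kg, plus 0.15 kg of counters. Origin: centre of the underside, z up. Glazed counters slide on its floor at sideways accelerations above about 2.5 m/s2 and lie still below about 1.5 m/s2
- sieve_floor (a point): centre of the sieve's floor top, 5 mm above its underside; the sieve's axes. The aluminium floor has solid strips along y at |x| below 21 mm and 49 to 79 mm, where the counters lie at the start; between them (|x| 21 to 49 mm) two rows of four openings, each about 28 x 28 mm, parted by thin wires. Shaking along the sieve's x carries counters over the openings
- sieve_grip (a point): middle of the sieve's grip bar, 129 mm above the underside of the sieve; its axes are the sieve's. The bar is straight and level, runs along the sieve's y, 152 mm long, 16 mm wide (x) and 22 mm high (z 118 to 140 mm); flat sides, free space below
- tray: white plastic open tray, 240 mm (x) by 220 mm (y), 40 mm high, walls and floor 5 mm thick, fixed to the desk. Origin: centre of its underside on the desk
- mat: round cork mat, 220 mm across, 5 mm thick, fixed to the desk; the sieve stands on it at the start. Origin: centre of its underside on the desk
- small1_center (a point): centre of a small round blue-glazed ceramic counter (flat disc), 22 mm across, 12 mm high, 11 g; it lies flat in the sieve at the start and passes through the sieve's openings
- small2_center (a point): centre of a small round blue-glazed ceramic counter (flat disc), 22 mm across, 12 mm high, 11 g; it lies flat in the sieve at the start and passes through the sieve's openings
- small3_center (a point): centre of a small round blue-glazed ceramic counter (flat disc), 22 mm across, 12 mm high, 11 g; it lies flat in the sieve at the start and passes through the sieve's openings
- small4_center (a point): centre of a small round blue-glazed ceramic counter (flat disc), 22 mm across, 12 mm high, 11 g; it lies flat in the sieve at the start and passes through the sieve's openings
- large1_center (a point): centre of a large round blue-glazed ceramic counter (flat disc), 40 mm across, 12 mm high, 36 g; it lies flat in the sieve and is too wide for the openings
- large2_center (a point): centre of a large round blue-glazed ceramic counter (flat disc), 40 mm across, 12 mm high, 36 g; it lies flat in the sieve and is too wide for the openings
- large3_center (a point): centre of a large round blue-glazed ceramic counter (flat disc), 40 mm across, 12 mm high, 36 g; it lies flat in the sieve and is too wide for the openings
- stapler: bystander: purple plastic stapler, 130 x 34 x 45 mm, loose on the desk between mat and tray. Origin: centre of its underside
- punch: bystander: small steel hole punch, 60 x 90 x 55 mm, loose. Origin: centre of its underside
- pencil_cup: bystander: round ceramic pencil cup, 76 mm across, 100 mm high, its pencils reach up to 180 mm, loose. Origin: centre of its underside
- jar: bystander: clear glass jar with a steel twist cap, 72 mm across, 108 mm high, loose. Origin: centre of its underside
- eraser: bystander: white eraser, 45 x 20 x 12 mm, loose. Origin: centre of its underside

How it is judged:
By the outcome, as a careful person would: the job done as asked, in the order asked, and still so for the second after the job is handed in, with the robot touching nothing.
It also fails if it takes over 64 s, if anything falls off the work surface, if the arm or the gripper's body presses on something with over 40 N, if the wrist force passes 120 N, or if a joint passes its speed limit or range.

## Working session

There is one attempt and no reset: what is moved stays moved. The work goes in short steps, each a Python script; the robot and the scene stay as the last script left them, time stands still between calls to the robot, and variables do not carry over. Pictures are saved under pics/ and viewed, at most 10 in all, crops included, and the job is handed in when it is done.

```bash
mkdir -p pics; cat > h.py <<'E'
import numpy as np, cv2
from cell import env, kin, camera, calibration, job
def shot(name,fn,crop=None,k=1):
    im,d=camera(name); np.save(f'pics/{fn}_d.npy',d)
    cv2.imwrite(f'pics/{fn}_full.png',im)
    o=im if crop is None else im[crop[1]:crop[3],crop[0]:crop[2]]
    cv2.imwrite(f'pics/{fn}.png',cv2.resize(o,None,fx=k,fy=k,interpolation=cv2.INTER_CUBIC)); return im,d
def cloud(name,d):
    c=calibration(name); R=cv2.Rodrigues(np.array(c['rvec'],float))[0]; t=np.array(c['tvec'],float).ravel()
    v,u=np.mgrid[:400,:640]
    P=np.stack([(u-c['cx'])/c['fx']*d,(v-c['cy'])/c['fy']*d,d],-1)
    return (P-t)@R
E
python3 - <<'E'
from h import *
for n in('top','side'):
    im,d=shot(n,n+'0'); P=cloud(n,d); np.save(f'pics/{n}0_P.npy',P)
print(env.get_state())
E
```

```text
{'time': 0.1, 'qpos': array([-1.43211624,  0.47773885,  0.02233756,  1.55639503, -0.01146554,
        1.10929061, -0.0830591 ]), 'joint_velocities': array([-2.87716183e-03, -8.99429143e-04, -1.84314741e-05, -2.71395421e-03,
       -9.68450590e-04,  8.41958417e-04, -1.50865120e-03]), 'joint_torque': array([ 4.30989297e-03, -5.97760177e+01,  1.61361236e+00, -2.81953597e+01,
        1.28073263e-02,  5.09190097e-03, -7.26187750e-06]), 'tcp_pos': array([0.16479409, 0.65412886, 0.30299046]), 'orientation': array([-2.82039209e-05,  1.23037245e-01,  9.92401688e-01, -8.51370178e-04]), 'force': array([-0.08928167, -0.49149757,  0.47738698]), 'torque': array([0.04779072, 0.02368   , 0.01593868]), 'gripper_force': 0.0, 'opening': 0.08517134179114709}
```

View pics/top0.png

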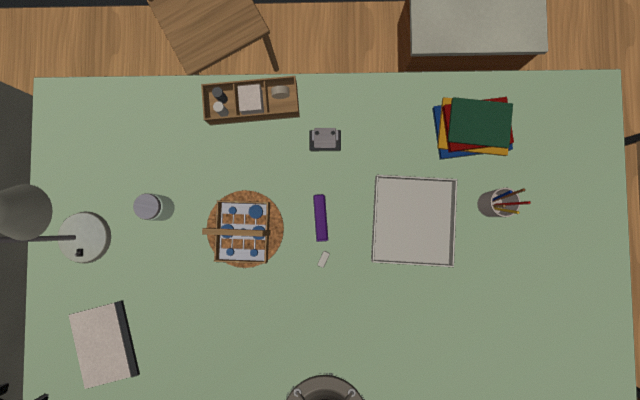

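View pics/side0.png

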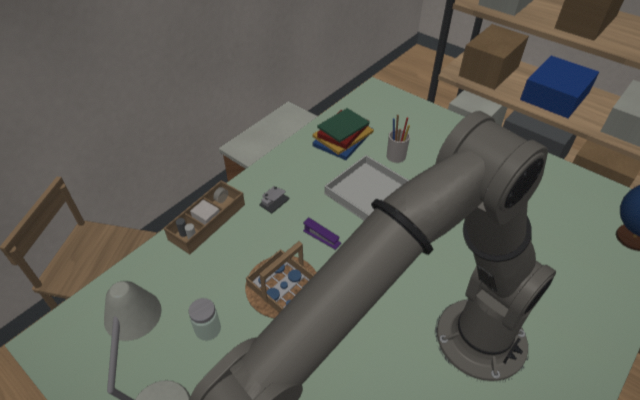

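```bash
python3 - <<'E'
from h import *
P=np.load('pics/top0_P.npy')
for n,(u,v) in dict(base=(325,380),desk=(400,320),jar=(148,206),stap=(320,218),cup=(492,203),punch=(325,138),trayc=(414,221),mat=(212,245),grip=(237,232),eraser=(323,259),L=(50,240),lamp=(20,210)).items(): print(n,P[v,u].round(3))
im=cv2.imread('pics/top0_full.png')
# bar: points 0.11..0.16 near sieve
Z=P[...,2]; m=(Z>.125)&(Z<.15); m[:, :190]=0;m[:,290:]=0;m[:190]=0;m[270:]=0
q=P[m]; print(len(q),q.mean(0),q.min(0),q.max(0),cv2.minAreaRect(q[:,:2].astype(np.float32)))
# tray rim
m=(Z>.033)&(Z<.047); m[:, :360]=0;m[:,470:]=0;m[:165]=0;m[275:]=0
q=P[m]; print('tray',len(q),cv2.minAreaRect(q[:,:2].astype(np.float32)))
# mat by hsv
h=cv2.cvtColor(im,cv2.COLOR_BGR2HSV); m=(h[...,0]<18)&(h[...,1]>90)&(Z<.015)&(Z>-.01); m[:, :190]=0;m[:,300:]=0;m[:180]=0;m[280:]=0
q=P[m]; print('mat',len(q),q.mean(0),cv2.minEnclosingCircle(q[:,:2].astype(np.float32)))
m=(Z>.03)&(Z<.05); m[:, :200]=0;m[:,285:]=0;m[:190]=0;m[270:]=0
q=P[m]; print('frame',len(q),cv2.minAreaRect(q[:,:2].astype(np.float32)))
m=(Z>.033)&(Z<.06); m[:, :305]=0;m[:,335:]=0;m[:185]=0;m[250:]=0
q=P[m]; print('stapler',len(q),cv2.minAreaRect(q[:,:2].astype(np.float32)))
print(kin.inverse_kinematics(np.array([0.44,0.6,.3]),env.get_state()['orientation']))
c=im[180:280,190:300]; cv2.imwrite('pics/c1.png',cv2.resize(c,None,fx=6,fy=6,interpolation=cv2.INTER_CUBIC))
E
```

```text
base [ 0.103 -0.002  0.011]
desk [ 0.262 -0.212 -0.003]
jar [0.579 0.452 0.108]
stap [0.547 0.008 0.04 ]
cup [ 0.586 -0.473  0.006]
punch [ 0.765 -0.007  0.052]
trayc [ 0.537 -0.255  0.004]
mat [0.473 0.315 0.005]
grip [0.511 0.211 0.148]
eraser [0.433 0.001 0.013]
L [0.493 0.71  0.103]
lamp [0.56  0.583 0.37 ]
405 [0.51138462 0.22296488 0.14482032] [0.5007269  0.14855666 0.12709353] [0.52175378 0.29988913 0.14972918] ((0.5113254189491272, 0.22428908944129944), (0.1517491340637207, 0.015965254977345467), 87.49122619628906)
tray 705 ((0.5388834476470947, -0.24903655052185059), (0.22072802484035492, 0.24015529453754425), 86.34822082519531)
mat 1969 [0.52841381 0.20819977 0.00541006] ((0.5192157030105591, 0.22248397767543793), 0.10949911922216415)
frame 539 ((0.5110609531402588, 0.22202235460281372), (0.14772088825702667, 0.1680389940738678), 87.48155212402344)
stapler 478 ((0.5506911873817444, 0.008264830335974693), (0.12303311377763748, 0.02982674539089203), 3.8173224925994873)
[-1.07634978  0.59872301  0.08716199  1.36919398 -0.05240628  1.17749596
  0.33998148]
```

View pics/c1.png

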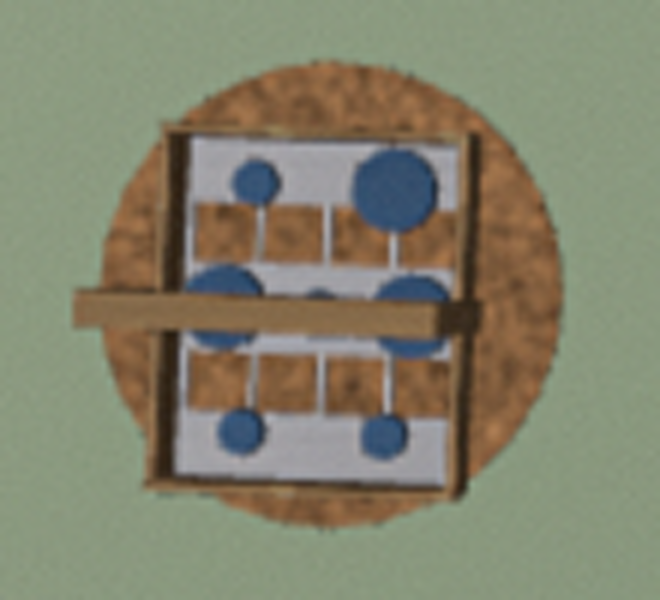

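```bash
cat >> h.py <<'E'
from scipy.spatial.transform import Rotation as Rn
def quat(yaw,s=1):
    y=s*np.array([np.cos(yaw),np.sin(yaw),0]); z=np.array([0,0,-1.]); x=np.cross(y,z)
    q=Rn.from_matrix(np.stack([x,y,z],1)).as_quat(); return np.array([q[3],*q[:3]])
S=np.array([.5113,.2235]); YS=np.radians(-2.5); M=np.array([.5192,.2225]); T=np.array([.5389,-.249]); YT=np.radians(-3.65)
E
python3 - <<'E'
from h import *
for s in(1,-1):
    for p,y in((S,YS),(T,YT)):
        print(s,kin.inverse_kinematics(np.array([*p,.28]),quat(y,s)),kin.inverse_kinematics(np.array([*p,.2]),quat(y,s)))
E
```

```text
1 [-0.94825349  0.33833782  0.5313887   1.89201239 -0.20604407  0.96509948
 -0.36718499] [-0.90942177  0.44728413  0.49503306  1.95864981 -0.28914228  0.80470621
 -0.29665779]
1 [-0.26116285  0.46290568  0.79537238  1.82009504 -0.38367001  1.01962135
  0.62330069] [-0.17113584  0.54639639  0.6774804   1.88220329 -0.44144612  0.86692612
  0.66414621]
-1 [-0.47508532  0.31258443 -0.0598111   1.86095523  0.02230625  0.96869246
  2.55331973] [-0.4200226   0.41413438 -0.13024839  1.92544346  0.07246703  0.80645233
  2.50839243]
-1 [-0.49893892  0.72214428  1.27625164  1.83177745 -0.75258283  1.18206592
 -2.1765798 ] [-0.47209801  0.8828668   1.26714531  1.89817999 -0.95023383  1.13414541
 -2.03075341]
```

```bash
python3 - <<'E'
from h import *
q=quat(YS)
env.reach(np.array([*S,.26]),q); print(env.get_state()['time'])
print(env.movel(np.array([*S,.190]),velocity=.12,stop_force=8)); s=env.get_state(); print(s['time'],s['tcp_pos'],s['force'])
shot('side','s1',(200,180,400,340),4)
shot('top','t1',(180,170,310,280),6)
E
```

```text
2.1
False
2.8333 [0.51168944 0.22364546 0.19040824] [0.3457116  0.73663014 1.11598555]
```

View pics/s1.png

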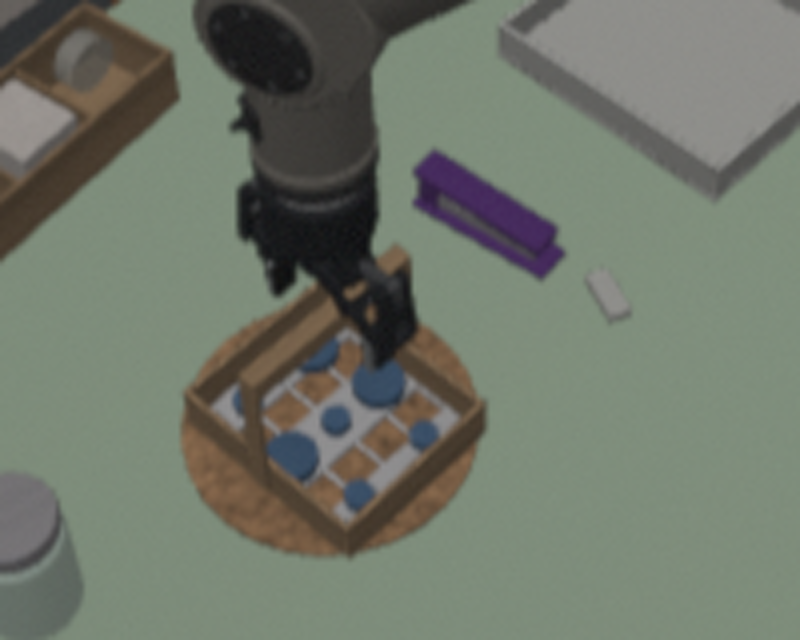

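The side view shows the fingers straddling the bar near its middle, with near finger at about (370,300) in the crop, and all seven counters lying in the sieve. Next I grip and lift.

```bash
python3 - <<'E'
from h import *
env.grip(0.0,100); s=env.get_state(); print(s['time'],s['opening'],s['gripper_force'],s['tcp_pos'],s['force'])
p=np.array([*s['tcp_pos'][:2],.190])
env.movel(p+[0,0,.095],velocity=.08); s=env.get_state(); print(s['time'],s['opening'],s['force'],s['torque'],s['tcp_pos'])
env.movel(np.array([*T,.285]),velocity=.16,rot=quat(YT)); s=env.get_state(); print(s['time'],s['opening'],s['force'],s['tcp_pos'])
im,d=shot('side','s2',(290,100,450,220),5)
im,d=shot('top','t2',(350,160,480,280),5); P=cloud('top',d); Z=P[...,2]
m=(Z>.115)&(Z<.16); m[:, :350]=0;m[:,470:]=0;m[:165]=0;m[275:]=0
q=P[m]; print(len(q),cv2.minAreaRect(q[:,:2].astype(np.float32)),np.percentile(q[:,2],[5,25,50,75,95]))
# plane fit of the frame top rim
A=np.c_[q[:,:2]-q[:,:2].mean(0),np.ones(len(q))]; print(np.linalg.lstsq(A,q[:,2],rcond=None)[0])
E
python3 - <<'E'
import cv2,numpy as np
a=cv2.imread('pics/s2.png');b=cv2.imread('pics/t2.png')
h=400;cv2.imwrite('pics/st2.png',np.hstack([cv2.resize(x,(390,h)) for x in(a,b)]))
E
```

```text
3.5833 0.014243397956245478 98.08047652244568 [0.51160913 0.22357143 0.19040566] [-0.31988751 -0.32451706  4.56426062]
4.925 0.014361125703531066 [ 4.25040894e-03 -4.00562886e-01 -4.76163017e+00] [-0.02455807  0.01511164 -0.02457184] [0.51127546 0.2234619  0.28438126]
8.0333 0.014588437774529879 [ 0.11026136  0.23811184 -4.76273657] [ 0.53902738 -0.24844308  0.28495223]
785 ((0.5368236899375916, -0.24372819066047668), (0.1458396315574646, 0.16825982928276062), 86.18035125732422) [0.11569931 0.11789249 0.13149078 0.13968718 0.14234345]
[0.00232822 0.03857294 0.12932007]
```

View pics/st2.png

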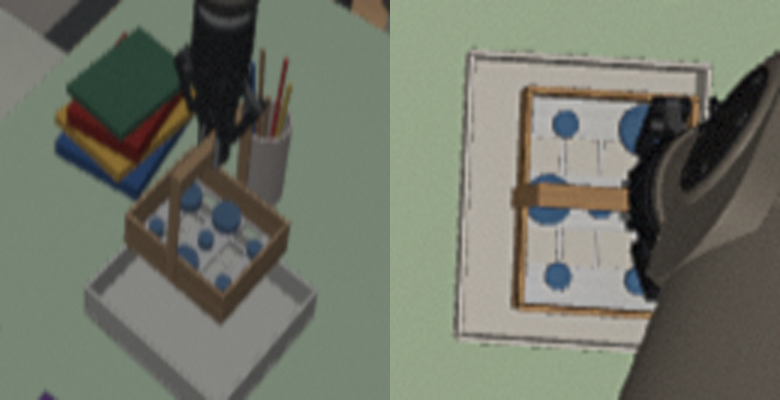

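Sieve is level over the tray with seven counters in it: the two panels together show four small and three large. Now lower and shake.

```bash
cat >> h.py <<'E'
C=np.array([*T,.232]); X=np.array([np.cos(YT),np.sin(YT),0])
def shake(n,a,v,c=C):
    qa,qb=[np.array(kin.inverse_kinematics(c+k*X*a,quat(YT))) for k in(1,-1)]
    print('peak qd',(abs(qa-qb)/(2*a/v)*1.9).max().round(2))
    env.movel(c+X*a,velocity=.1)
    for i in range(n): env.movel(c+X*a*(-1)**(i+1),velocity=v)
    env.movel(c,velocity=.1); s=env.get_state(); print(s['time'],s['opening'],s['force'],s['tcp_pos'])
def look(k):
    a,_=camera('side');b,_=camera('top')
    f=lambda x,w:cv2.resize(x,w,interpolation=cv2.INTER_CUBIC)
    cv2.imwrite(f'pics/{k}.png',np.hstack([f(a[120:240,300:420],(400,400)),f(b[165:275,365:475],(400,400))]))
E
python3 - <<'E'
from h import *
env.movel(C,velocity=.06,rot=quat(YT)); print(env.get_state()['time'])
shake(8,.025,.25); look('k1')
E
```

```text
9.1667
peak qd 1.07
12.7667 0.014376310954879784 [-0.54430627  0.12730743 -4.79076712] [ 0.53850538 -0.24912933  0.23223618]
```

View pics/k1.png

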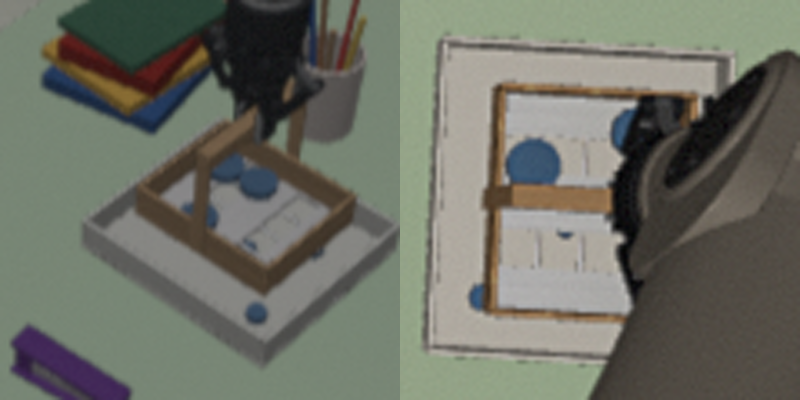

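After the first shake the side panel shows three large counters in the sieve, at (228,167), (258,183) and (200,215). There are small ones in the tray at (255,312) and (317,252), and one at (250,243) that I'm not sure about. I'll lift to count.

```bash
python3 - <<'E'
from h import *
env.movel(C+[0,0,.11],velocity=.08); look('k2'); print(env.get_state()['time'])
E
```

```text
14.4917
```

View pics/k2.png

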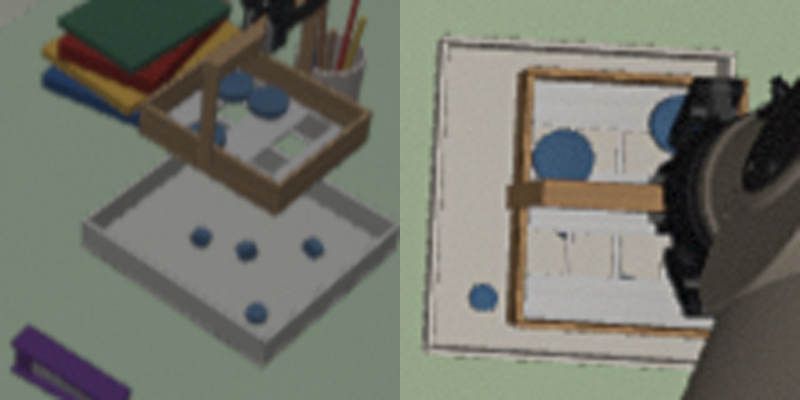

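All four small counters are on the tray floor, at (201,236), (247,250), (313,247) and (256,312) in the side panel. The three large ones are still in the sieve. Now back to the mat.

```bash
python3 - <<'E'
from h import *
env.movel(np.array([*M,.29]),velocity=.16,rot=quat(YS))
env.movel(np.array([*M,.205]),velocity=.08); env.dwell(.3)
print(env.movel(np.array([*M,.188]),velocity=.02,stop_force=4)); s=env.get_state(); print(s['time'],s['tcp_pos'],s['force'])
env.grip(.085); env.dwell(.3)
env.movel(np.array([*M,.30]),velocity=.08); s=env.get_state(); print(s['time'],s['opening'])
env.reach(np.array([.165,.655,.304]),[0,.123,.9924,0]); print(env.get_state()['time'])
im,d=camera('top'); P=cloud('top',d); Z=P[...,2]
m=(Z>.125)&(Z<.15); m[:, :190]=0;m[:,290:]=0;m[:190]=0;m[270:]=0
q=P[m]; print('bar',cv2.minAreaRect(q[:,:2].astype(np.float32)),np.percentile(q[:,2],[50]))
m=(Z>.03)&(Z<.05); m[:, :200]=0;m[:,285:]=0;m[:190]=0;m[270:]=0
print('frame',cv2.minAreaRect(P[m][:,:2].astype(np.float32)))
cv2.imwrite('pics/end.png',cv2.resize(im[110:290,190:510],None,fx=2.5,fy=2.5,interpolation=cv2.INTER_CUBIC))
E
```

```text
True
19.8083 [0.51910946 0.22253927 0.19042172] [ 0.45042276 -0.10391438  4.78707406]
22.325 0.08509836788274276
24.3417
bar ((0.5165589451789856, 0.22358262538909912), (0.1524539440870285, 0.015995396301150322), 87.4549331665039) [0.1448919]
frame ((0.5161545276641846, 0.2209448665380478), (0.14805227518081665, 0.1679677963256836), 87.33900451660156)
```

View pics/end.png

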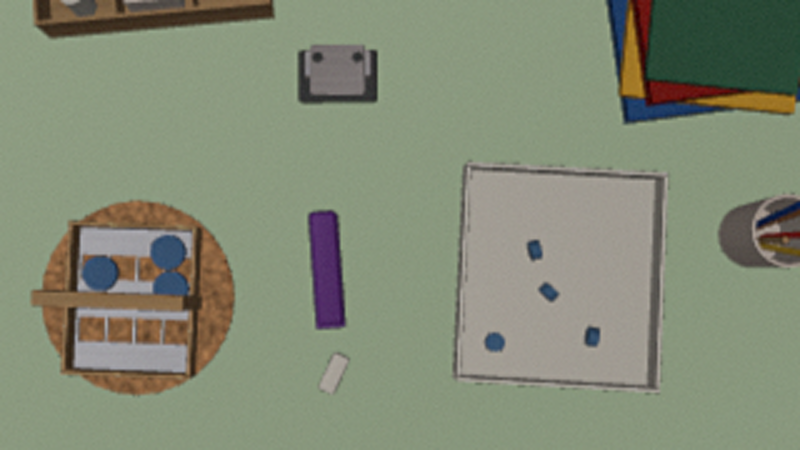

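The sieve stands flat about 3 mm from the mat's centre, at about (135,298), with the three large counters in it. The four small ones are in the tray and the bystanders haven't moved.

```bash
python3 -c "
from h import *
print(job.job_done())"
```

```text
the job is handed in; nothing more can be done
None
```

The job is done and handed in at about 24 s: all four small counters are in the tray, and the sieve, still holding the three large ones, stands flat about 3 mm from the cork mat's centre.

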